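# Strike the round-headed bead-cap punch

### The arm

A 7-joint arm with a two-finger parallel gripper is mounted at the origin on a cart in front of the work surface, level with it; the furniture and walls round the work are solid. World frame = base frame: x ahead of the robot, y to its left, z up, the work surface at z = 0. Lengths are in m, angles in degrees, forces in N, time in s.
With the tool pointing down it reaches from about 0.4 to 0.85 m from the base axis. Payload 4.5 kg.
Tool frame: the origin (TCP) lies at the very end of the fingers, on their centre line; the grasp point (between the pads) lies 19 mm behind it; z points along the fingers, y is the line along which they close (so a half turn about z gives the same grasp; the last joint's range is limited). The gripper opens to 88 mm and grips with 3 to 60 N. Pads are 18 mm wide; open, the fingers measure 123 mm over their backs; the gripper's body (75 mm by 187 mm) begins 45 mm behind the grasp point.
Start: joints at [-69.798, 39.483, -11.15, 89.685, 9.013, 51.709, -12.324], TCP at [0.196, 0.594, 0.239] pointing down, gripper open.
Joint ranges: [-172.22, 172.22], [-26.19, 119.32], [-84.43, 86.54], [7.71, 146.69], [-57.33, 237.33], [2.42, 119.75], [-152.13, 152.13]. Speed limits (degrees/s): [147.25, 147.25, 180, 180, 180, 180, 180].

### API

Orientations are given as [roll, pitch, yaw] about the fixed x, y, z axes, in that order (R = Rz(yaw) Ry(pitch) Rx(roll)).
In Python, from workcell import r, cams gives the robot as it stands.
- The arm moves only by the shell command python3 -m crank 'ROWS'. ROWS is JSON, a list of rows, each a list of 3 entries, a list of its own where there are three numbers: the shift along the tool's x, y, z each as a share of 80 mm, from -1 to 1, then the turn, a rotation vector about the tool's x, y, z each as a share of 2 pi rad, from -1 to 1, then the opening, from 0 (shut) to 1 (fully open). A call has 1 to 20 rows; each row is the pose to reach, as a shift and turn from the pose commanded when the call began, along the tool's axes at that moment, turning the shorter way round; what a row does not reach only later rows make up. A row lasts 1/10 s, in which the tool goes at most 50 mm and 8.59 degrees, less where a joint would pass 70% of its speed; a pose out of reach is approached as far as the arm can. A call with a number of a shift or a turn outside -1 to 1 is refused whole. A call with a gripper value outside its range is refused whole. The fingers move at their own pace and stop on an object; the grip force is fixed at half the most. Time passes only in rows, so rows that repeat a pose let the fingers close. It gives the time, the measured TCP pose, the force, the opening and the grip force at its end, in the units of the state.
- r.read_state(): the state, without advancing time (a new reading comes with each control period).
- cams.read_camera(name): name is "scene" or "top" or "wrist"; returns a dict with "image" (384x512x3 uint8, red, green, blue), "intrinsics" (3x3 intrinsics, pixels), "world_to_cam" (4x4, takes a point from world to camera coordinates); the wrist camera has in their place "T_tool_cam" (4x4, takes a point from camera to tool coordinates, whose origin is the TCP and whose axes are the flange's). Camera axes: x right, y up, looking along -z (the intrinsics and any distortion apply to the point x, -y, -z); pixel columns grow to the right and rows downward; lengths in m; the calibration is good to about 2 mm. A picture is of the moment at which its call begins: read the wrist's pose just before it. There is no depth.
- r.hand_in(): hands the job in; it is judged then, once.
The state is a dict: "time": time; "joint_pos": joint angles; "joint_velocities": joint speeds; "tau": joint torques, N m; "eef_pos": TCP position; "orientation": TCP orientation; "force": force on the tool from outside, world axes, zero at the start; "torque": the same for the moment, N m; "finger_gap": finger opening in m; "gripper_force": force on a finger pad.
Only numpy, scipy, OpenCV 4.12 (cv2) and the standard library are available. Lean on these libraries where they do the work, as an engineer would, in place of code of your own. Each camera call takes 0.05 s, during which the arm holds its last target. There are 200 camera calls.

### The job

Two small die stands with sprung punches are on the glassworker's bench. Pick up the brass mallet and strike the round-headed punch squarely with a brisk tap, not a slow push, so that it goes all the way down and springs up again; do not touch either stand with the robot itself or press the square-headed punch. Then stand the mallet upright on the bench again, on its flat face and clear of the stands.

Things in the scene. Friction and masses are not known exactly. Their poses are not given: they have to be found in the camera images.
- mallet: Mallet, 0.48 kg, nearly all in the head: an upright brass cylinder, 36 mm across, 56 mm high, standing on its flat end (either end strikes), with a level, flat-sided wooden handle. Origin: centre of the head's lower face; z up. The handle runs along -x from 18 to 128 mm from the head's axis, 18 mm wide, 22 mm high, centre line 28 mm above the origin; it starts pointing roughly at the robot.
- round_stand: Fixed die stand whose sprung steel punch has a ROUND head, a flat disc 38 mm across. Base 80 x 64 x 14 mm, two posts, dark bridge 76 x 36 mm (top 56 mm up), brass bush (top 61 mm), coil spring. Origin: centre of the base's underside, on the bench; z up. The punch is on the origin's z axis, its head's top 84 mm above the origin when up, 70 mm when fully down.
- square_stand: Second fixed stand of the same make, size and origin, whose punch has a SQUARE head, 20 x 20 mm, top 84 mm above its origin. Not to be used. Either stand may be the left one.
- round_punch (a joint): Travel of the round-headed punch straight down, m: 0 = up, 0.014 = fully down on its stop. The spring pushes back with 2.5 N at the top, about 7.5 N at the bottom, and lifts the punch by itself once the mallet leaves it. A brisk tap moves it down faster than 0.05 m/s.
- square_punch (a joint): Travel of the square-headed punch, same meaning; stays 0.
Things that resemble listed ones, but are neither listed nor needed, are in the scene too. What is shaped like the round_stand but orange is not meant.

How it is judged:
By the outcome, as a careful person would: the job done as asked, in the order asked, and still so for the second after the job is handed in, with the robot touching nothing.
It also fails if it takes over 45 s, if anything falls off the work surface, if the arm or the gripper's body presses on something with over 40 N, if the wrist force passes 120 N, or if a joint passes its speed limit or range.

## Working session

There is one attempt and no reset: what is moved stays moved. The work goes in short steps, Python scripts to look and compute and a shell command to move; the robot and the scene stay as the last step left them, time stands still between calls to the robot, and variables do not carry over. Pictures are saved under pics/ and viewed, at most 10 in all, crops included, and the job is handed in when it is done.

```bash
mkdir -p pics; ls; cat > h.py <<'E'
import numpy as np,cv2
from workcell import r,cams
def cam(n):
    s=r.read_state();d=cams.read_camera(n);return d,s
def save(d,f): cv2.imwrite('pics/'+f,d['image'][:,:,::-1])
def Rm(o):
    a,b,c=np.radians(o)
    from scipy.spatial.transform import Rotation as R
    return R.from_euler('xyz',[a,b,c]).as_matrix()
def ray(d,s,u,v):
    K=np.array(d['intrinsics'])
    p=np.linalg.solve(K,[u,v,1.]);p=np.array([p[0],-p[1],-p[2]])
    if 'world_to_cam' in d: M=np.linalg.inv(np.array(d['world_to_cam']))
    else:
        T=np.eye(4);T[:3,:3]=Rm(s['orientation']);T[:3,3]=s['eef_pos'];M=T@np.array(d['T_tool_cam'])
    return M[:3,3],M[:3,:3]@p
def onz(d,s,u,v,z):
    o,q=ray(d,s,u,v);return o+q*(z-o[2])/q[2]
E
python3 - <<'E'
from h import *
for n in ('scene','top'):
    d,s=cam(n);save(d,n+'0.png')
    print(d.keys())
    if n=='top': print(d['world_to_cam'],d['intrinsics'])
print(s)
E
```

```text
pics
dict_keys(['image', 'intrinsics', 'world_to_cam'])
dict_keys(['image', 'intrinsics', 'world_to_cam'])
[[ 0.01464372 -0.99983488 -0.01075995  0.00846674]
 [ 0.99119147  0.01309887  0.13178726 -0.54974393]
 [-0.13162455 -0.01259503  0.99121962 -0.87471276]
 [ 0.          0.          0.          1.        ]] [[377.56911781   0.         255.95936203]
 [  0.         377.56911781 195.46079683]
 [  0.           0.           1.        ]]
{'time': 0.05, 'joint_pos': array([-69.79663771,  39.53192194, -11.14361468,  89.74229314,
         9.0132984 ,  51.71042923, -12.32263582]), 'joint_velocities': array([-0.06546517, -0.08969611,  0.0603256 , -0.12529592,  0.033842  ,
        0.14789821,  0.00558813]), 'tau': array([-2.88081996e-03, -5.29006970e+01, -1.27302457e+00, -1.54033488e+01,
       -5.26013353e-02,  1.56301572e-03,  2.71156648e-05]), 'eef_pos': array([0.19577038, 0.59290254, 0.23793523]), 'orientation': array([-1.79897590e+02,  8.92229017e-03,  1.61738923e+02]), 'force': array([-0.64215985,  0.1623281 ,  0.70120508]), 'torque': array([ 0.046299  ,  0.01154089, -0.00830142]), 'gripper_force': 0.0, 'finger_gap': 0.08825261319226375}
```

View pics/scene0.png

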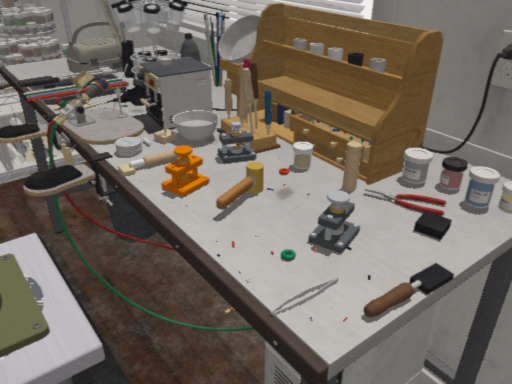

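View pics/top0.png

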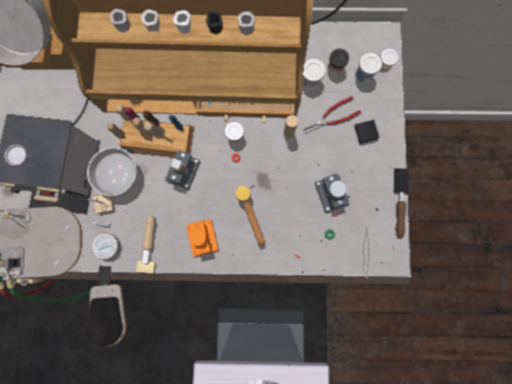

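The scene shows a brass mallet (head at top-view px 243,194, handle to 260,240). There are three stands: right at (335,193), apparently with a round disc, left at (182,168), apparently square, and an orange decoy at (202,238). A pale wooden hammer at (147,250) and a knife-like tool at (401,200) are also distractors. I'll check these in one close crop.

```bash
python3 - <<'E'
from h import *
d,s=cam('top');im=d['image'][:,:,::-1].copy()
c=lambda a,x,y,w,h:cv2.resize(a[y:y+h,x:x+w],(390,290),interpolation=cv2.INTER_CUBIC)
d2,_=cam('scene');i2=d2['image'][:,:,::-1]
A=np.vstack([np.hstack([c(im,300,165,67,50),c(im,150,145,67,50)]),np.hstack([c(im,215,175,94,70),c(i2,205,110,161,120)])])
cv2.imwrite('pics/crop.png',A)
hsv=cv2.cvtColor(im,cv2.COLOR_BGR2HSV)
print(hsv[194,243],hsv[225,254],hsv[188,338])
# mallet head (top face) and handle
m=cv2.inRange(hsv,(18,140,110),(30,255,255));m[:,:225]=0;m[:180]=0;m[210:]=0;m[:,262:]=0
n,l,st,ce=cv2.connectedComponentsWithStats(m);k=1+np.argmax(st[1:,4]);print('head',st[k],ce[k],onz(d,s,*ce[k],.056))
m=cv2.inRange(hsv,(5,90,40),(17,255,220));m[:,:235]=0;m[:185]=0;m[250:]=0;m[:,275:]=0
n,l,st,ce=cv2.connectedComponentsWithStats(m);k=1+np.argmax(st[1:,4]);print('handle',st[k],ce[k])
ys,xs=np.where(l==k);b=cv2.minAreaRect(np.c_[xs,ys].astype(np.float32));print(b)
for p in cv2.boxPoints(b):print(onz(d,s,*p,.039))
print('round',onz(d,s,338,188,.084),'sq',onz(d,s,179,164,.084))
E
```

```text
[ 22 145 229] [ 13 143 178] [115  14 214]
head [237 187  13  14 140] [242.75714286 193.46428571] [0.55132123 0.04714815 0.056     ]
handle [243 202  21  42 277] [253.58483755 222.13718412]
((253.98690795898438, 222.50515747070312), (44.011131286621094, 6.879383087158203), 68.49856567382812)
[0.52984901 0.04759403 0.039     ]
[0.53614851 0.03232987 0.039     ]
[ 0.43907237 -0.00752323  0.039     ]
[0.43293221 0.00754518 0.039     ]
round [ 0.56294372 -0.17182336  0.084     ] sq [0.61442358 0.19489731 0.084     ]
```

View pics/crop.png

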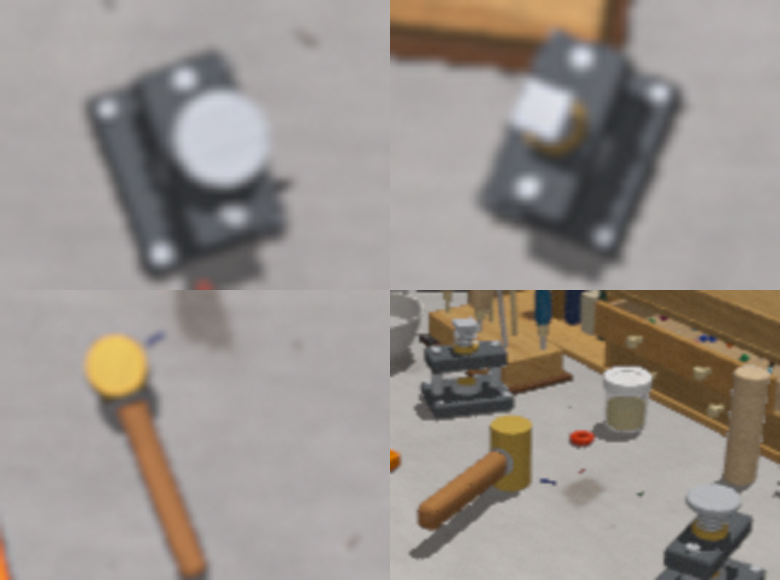

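The crop confirms the choice. The right stand (disc at top-view px 338,189) is the round one, the left is square, and the brass mallet head is at 243,193. The measured handle length of 0.124 m fits the given 128 mm. Next I move above the handle.

```bash
python3 -m crank '[[[-1,-0.9,0],[0,0,0],1],[[-1,-0.9,0],[0,0,0],1],[[-1,-0.9,0],[0,0,0],1],[[-1,-0.9,0],[0,0,0],1]]'
```

```text
time: 0.6
eef_pos: [0.2508, 0.4985, 0.2389]
orientation: [-180.0, 0.1, 161.5]
force: [-0.7, -0.4, 0.4]
finger_gap: 0.0881
gripper_force: 0.0
```

```bash
for i in 1 2 3 4 5; do python3 -m crank '[[[-1,-0.9,0],[0,0,0],1],[[-1,-0.9,0],[0,0,0],1],[[-1,-0.9,0],[0,0,0],1],[[-1,-0.9,0],[0,0,0],1]]' | grep eef; done
python3 -m crank '[[[0,0,0.3],[0,0,0.387],1],[[0,0,0.3],[0,0,0.387],1],[[0,0,0.3],[0,0,0.387],1],[[0,0,0.3],[0,0,0.387],1],[[0,0,0.3],[0,0,0.387],1],[[0,0,0.3],[0,0,0.387],1],[[0,0,0.3],[0,0,0.387],1],[[0,0,0.3],[0,0,0.387],1],[[0,0,0.3],[0,0,0.387],1],[[0,0,0.3],[0,0,0.387],1],[[0,0,0.3],[0,0,0.387],1],[[0,0,0.3],[0,0,0.387],1],[[0,0,0.3],[0,0,0.387],1],[[0,0,0.3],[0,0,0.387],1],[[0,0,0.3],[0,0,0.387],1],[[0,0,0.3],[0,0,0.387],1],[[0,0,0.3],[0,0,0.387],1],[[0,0,0.3],[0,0,0.387],1],[[0,0,0.3],[0,0,0.387],1]]'
python3 - <<'E'
from h import *
d,s=cam('wrist');save(d,'w1.png');print(s['joint_pos'],d['T_tool_cam'])
E
```

```text
eef_pos: [0.3031, 0.407, 0.2389]
eef_pos: [0.3563, 0.3146, 0.2389]
eef_pos: [0.4099, 0.2216, 0.2388]
eef_pos: [0.4634, 0.1285, 0.2387]
eef_pos: [0.5167, 0.0352, 0.2386]
time: 4.5
eef_pos: [0.5159, 0.0348, 0.2146]
orientation: [-179.9, -0.0, 22.7]
force: [-0.2, -0.4, -0.9]
finger_gap: 0.0881
gripper_force: 0.0
[-25.0672853   36.04689985  26.63041767 110.89268285 -25.00424609
  38.80031556 -50.31392908] [[-1.27211933e-05  9.48108199e-01  3.17947862e-01  8.36051119e-02]
 [ 9.99999966e-01 -7.02747139e-05  2.49566784e-04  3.94521241e-04]
 [ 2.58960009e-04  3.17947855e-01 -9.48108166e-01 -1.46117938e-01]
 [ 0.00000000e+00  0.00000000e+00  0.00000000e+00  1.00000000e+00]]
```

View pics/w1.png

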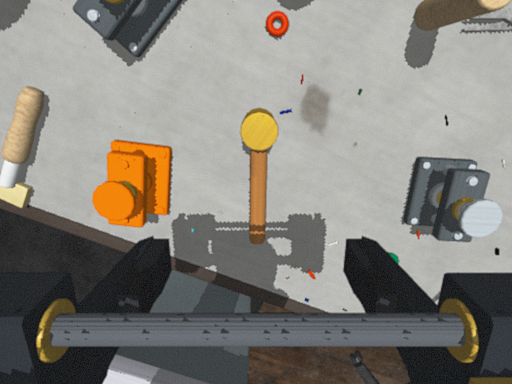

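The wrist view shows the mallet head at px (260,130), its handle running straight down to (257,240), and the round disc at (482,218). I'll measure these from here.

```bash
cat > m.py <<'E'
from h import *
def comp(m,box):
    z=np.zeros_like(m);x0,y0,x1,y1=box;z[y0:y1,x0:x1]=m[y0:y1,x0:x1]
    c=max(cv2.findContours(z,cv2.RETR_EXTERNAL,cv2.CHAIN_APPROX_NONE)[0],key=cv2.contourArea);return c
E
python3 - <<'E'
from m import *
d,s=cam('wrist');hsv=cv2.cvtColor(d['image'],cv2.COLOR_RGB2HSV)
c=comp(cv2.inRange(hsv,(20,120,190),(32,255,255)),(230,100,290,160));e=cv2.fitEllipse(c);print('head',e,onz(d,s,*e[0],.056))
c=comp(cv2.inRange(hsv,(5,70,90),(19,255,255)),(235,155,285,250));b=cv2.minAreaRect(c);print(b)
w=[onz(d,s,*p,.039) for p in cv2.boxPoints(b)];print(np.round(w,4))
c=comp(cv2.inRange(hsv,(0,0,175),(180,60,255)),(455,190,512,245));e=cv2.fitEllipse(c);print('disc',e,onz(d,s,*e[0],.084))
print(s['eef_pos'],s['orientation'])
d,s=cam('top');hsv=cv2.cvtColor(d['image'],cv2.COLOR_RGB2HSV)
c=comp(cv2.inRange(hsv,(0,0,185),(180,60,255)),(325,175,352,202));e=cv2.fitEllipse(c);print('disc top',e,onz(d,s,*e[0],.084))
E
```

```text
head ((258.1820068359375, 130.48977661132812), (35.85569381713867, 36.285133361816406), 12.367053031921387) [0.55405715 0.04869084 0.056     ]
((257.0, 199.0), (88.0, 16.0), 90.0)
[[ 0.5257  0.0468  0.039 ]
 [ 0.5319  0.032   0.039 ]
 [ 0.4413 -0.0066  0.039 ]
 [ 0.4345  0.0096  0.039 ]]
disc ((488.8870849609375, 220.75839233398438), (50.66136169433594, 64.99872589111328), 46.6194953918457) [ 0.5632999  -0.17843273  0.084     ]
[0.51605497 0.03415421 0.21466183] [-1.79945738e+02 -1.06402062e-02  2.26247824e+01]
disc top ((342.7460632324219, 187.5587615966797), (22.74932861328125, 25.4240779876709), 3.689537525177002) [ 0.56410528 -0.18266467  0.084     ]
```

```bash
python3 -m crank '[[[0.06,0,1],[0,0,0],1],[[0.06,0,1],[0,0,0],1],[[0.06,0,1],[0,0,0],1]]' | grep eef
python3 -m crank '[[[0,0,1],[0,0,0],1],[[0,0,1],[0,0,0],1],[[0,0,1],[0,0,0],1]]' | grep eef
python3 -m crank '[[[0,0,0.3],[0,0,0],1],[[0,0,0.55],[0,0,0],1],[[0,0,0.55],[0,0,0],1],[[0,0,0.55],[0,0,0],1]]'
```

```text
eef_pos: [0.5184, 0.0349, 0.1317]
eef_pos: [0.5194, 0.0346, 0.0532]
time: 5.65
eef_pos: [0.5219, 0.0345, 0.0126]
orientation: [180.0, -0.1, 22.4]
force: [0.6, -0.4, 1.8]
finger_gap: 0.088
gripper_force: 0.0
```

```bash
python3 -m crank '[[[0,0,0],[0,0,0],0],[[0,0,0],[0,0,0],0],[[0,0,0],[0,0,0],0],[[0,0,0],[0,0,0],0],[[0,0,0],[0,0,0],0],[[0,0,0],[0,0,0],0],[[0,0,0],[0,0,0],0],[[0,0,0],[0,0,0],0]]'
```

```text
time: 6.45
eef_pos: [0.5207, 0.0347, 0.0106]
orientation: [-180.0, 0.0, 22.4]
force: [0.9, 0.1, 0.2]
finger_gap: 0.0264
gripper_force: 0.0
```

```bash
python3 -m crank '[[[0,0,0],[0,0,0],0],[[0,0,0],[0,0,0],0],[[0,0,0],[0,0,0],0],[[0,0,0],[0,0,0],0],[[0,0,0],[0,0,0],0]]'
python3 -m crank '[[[0,0,-0.2],[0,0,0],0],[[0,0,-0.5],[0,0,0],0],[[0,0,-0.9],[0,0,0],0],[[0,0,-1],[0,0,0],0],[[0,0,-1],[0,0,0],0]]'
python3 -m crank '[[[0,0,-0.5],[0,0,0],0],[[0,0,-0.9],[0,0,0],0],[[0,0,-1],[0,0,0],0],[[0,0,-1],[0,0,0],0]]'
python3 - <<'E'
from m import *
d,s=cam('wrist');save(d,'w2.png')
cv2.imwrite('pics/s2.png',cam('scene')[0]['image'][90:270,180:420,::-1].repeat(3,0).repeat(3,1))
E
```

```text
time: 6.95
eef_pos: [0.5205, 0.0348, 0.0106]
orientation: [-180.0, 0.0, 22.4]
force: [-0.0, 1.4, -1.1]
finger_gap: 0.0176
gripper_force: 30.0
time: 7.45
eef_pos: [0.5212, 0.0348, 0.0911]
orientation: [180.0, -0.1, 22.4]
force: [0.3, -0.2, -6.7]
finger_gap: 0.0174
gripper_force: 30.0
time: 7.85
eef_pos: [0.5207, 0.035, 0.1701]
orientation: [-180.0, -0.0, 22.4]
force: [-0.7, -0.3, -6.4]
finger_gap: 0.0176
gripper_force: 30.0
```

View pics/w2.png

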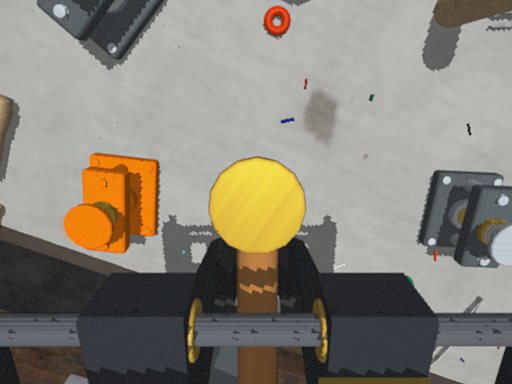

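View pics/s2.png

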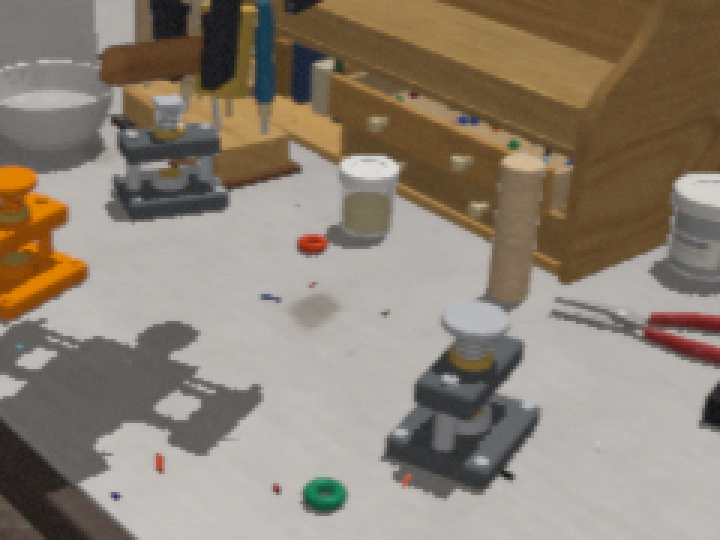

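The mallet is held level (head at px 257,205 in the wrist view) and nothing else has moved. Next I carry it to a standoff short of the round stand for a close look at the disc.

```bash
for i in 1 2 3; do python3 -m crank '[[[-0.2,0.3,0],[0,0,0],0],[[-0.45,0.6,0],[0,0,0],0],[[-0.65,0.87,0],[0,0,0],0],[[-0.65,0.87,0],[0,0,0],0]]'; done | tail -6
python3 - <<'E'
from m import *
d,s=cam('wrist');save(d,'w3.png');hsv=cv2.cvtColor(d['image'],cv2.COLOR_RGB2HSV)
c=comp(cv2.inRange(hsv,(20,120,190),(32,255,255)),(190,140,320,262));(u,v),q=cv2.minEnclosingCircle(c);print(u,v,q)
b=cv2.boundingRect(c);p=onz(d,s,u,v,s['eef_pos'][2]+.0454);print(b,'head',p,'in tool',Rm(s['orientation']).T@(p-s['eef_pos']))
E
```

```text
time: 9.15
eef_pos: [0.4545, -0.2219, 0.1697]
orientation: [179.9, 0.1, 22.0]
force: [-0.6, 0.6, -5.4]
finger_gap: 0.0177
gripper_force: 30.0
256.8804626464844 205.26185607910156 48.35234832763672
(209, 158, 97, 95) head [ 0.49623027 -0.20519059  0.21505893] in tool [ 0.0448715   0.00029923 -0.04551346]
```

View pics/w3.png

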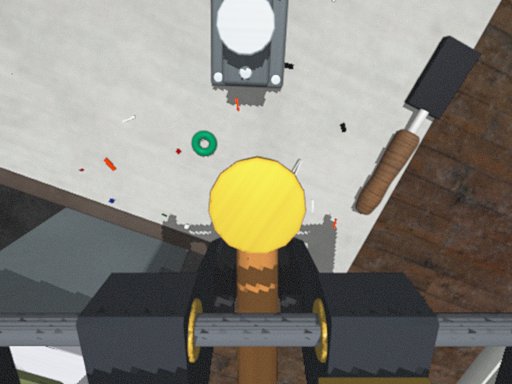

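The wrist view shows the disc at (246,22) ahead and the head at (257,205). The head offset reads 45 mm where I expected about 35 mm, which could mean the mallet has sagged, so I'll check in the scene view.

```bash
python3 - <<'E'
from m import *
d,s=cam('scene');M=np.array(d['world_to_cam']);K=np.array(d['intrinsics'])
def proj(p):
    c=M@np.r_[p,1];q=K@[c[0],-c[1],-c[2]];return q[:2]/q[2]
R=Rm(s['orientation']);im=d['image'][:,:,::-1].copy()
o=s['eef_pos']
u,v=proj(o+R@[.035,0,-.017]);x0,y0=int(u)-80,int(v)-60
print(u,v)
im=cv2.resize(im[y0:y0+120,x0:x0+160],(800,600),interpolation=cv2.INTER_CUBIC)
for th,col in((0,(0,0,255)),(12,(255,0,0))):
    t=np.radians(th);T=np.array([[np.cos(t),0,-np.sin(t)],[0,1,0],[np.sin(t),0,np.cos(t)]])
    for x in(-.093,.035):
      for z in(-.028,.028) if x>0 else (0,):
        p=o+R@(np.array([0,0,-.0174])+T@np.array([x,0,z]));a=(proj(p)-[x0,y0])*5
        cv2.circle(im,tuple(int(i) for i in a),4,col,-1)
cv2.imwrite('pics/s3.png',im)
dw=cams.read_camera('wrist');print(dw['intrinsics'][0])
E
```

```text
325.98385383733734 156.9065320325741
[325.63617414   0.         257.06573496]
```

View pics/s3.png

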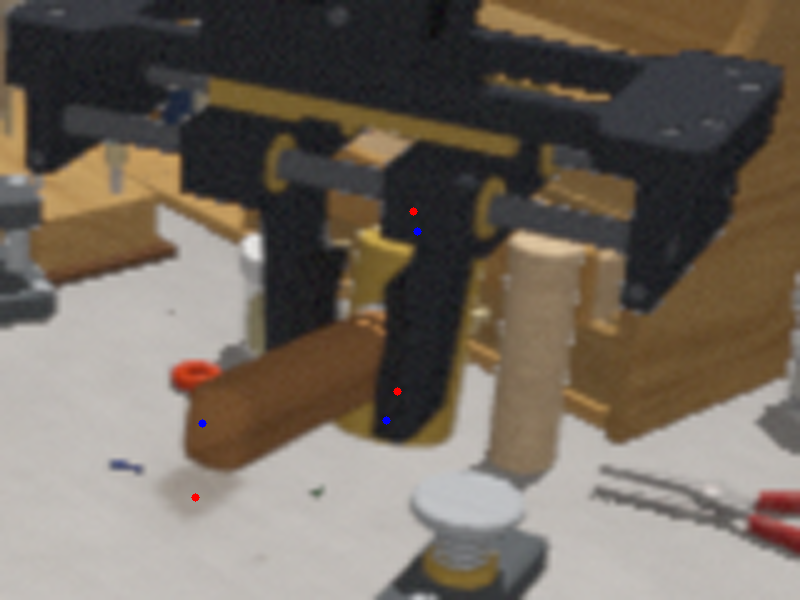

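The handle end lines up with the 12° overlay, so the mallet has sagged about 12°, head down. I'll compensate by pitching the tool. First I measure the disc.

```bash
python3 - <<'E'
from m import *
d,s=cam('wrist');hsv=cv2.cvtColor(d['image'],cv2.COLOR_RGB2HSV)
c=comp(cv2.inRange(hsv,(0,0,170),(180,40,255)),(212,0,282,60));print(cv2.boundingRect(c))
p=c[:,0];p=p[(p[:,1]>2)];(u,v),q,_=cv2.fitEllipse(p);print('disc w',u,v,q,onz(d,s,u,v,.084))
print(s['eef_pos'],s['orientation'])
d,s=cam('top');g=cv2.cvtColor(d['image'],cv2.COLOR_RGB2GRAY)[160:220,305:370]
g=cv2.resize(g,None,fx=8,fy=8,interpolation=cv2.INTER_CUBIC)
h=cv2.HoughCircles(g,cv2.HOUGH_GRADIENT,1,50,param1=80,param2=15,minRadius=55,maxRadius=85)
for x,y,rr in h[0][:2]:
    u,v=305+(x+.5)/8-.5,160+(y+.5)/8-.5;print('disc top',u,v,rr/8,onz(d,s,u,v,.084))
E
```

```text
(226, 0, 56, 60)
disc w 254.30795288085938 27.821962356567383 (55.850364685058594, 63.5244255065918) [ 0.56280598 -0.17027308  0.084     ]
[ 0.4559439  -0.21629284  0.16949775] [-1.79841208e+02  5.45313116e-02  2.24740037e+01]
disc top 337.875 189.0 7.975 [ 0.56062732 -0.17150611  0.084     ]
```

```bash
python3 -m crank '[[[0.3,0,0],[0,0.02,0],0],[[0.6,0,0.1],[0,0.035,0],0],[[0.9,-0.02,0.3],[0,0.035,0],0],[[1,-0.02,0.3],[0,0.035,0],0],[[1,-0.02,0.3],[0,0.035,0],0],[[1,-0.02,0.3],[0,0.035,0],0],[[1,-0.02,0.3],[0,0.035,0],0]]'
python3 - <<'E'
from m import *
d,s=cam('scene');M=np.array(d['world_to_cam']);K=np.array(d['intrinsics'])
def proj(p):
    c=M@np.r_[p,1];q=K@[c[0],-c[1],-c[2]];return q[:2]/q[2]
x0,y0=(proj([.562,-.171,.11])-[80,60]).astype(int)
im=cv2.resize(d['image'][y0:y0+120,x0:x0+160,::-1],(800,600),interpolation=cv2.INTER_CUBIC)
R=Rm(s['orientation']);print(s['eef_pos'],s['orientation'])
f=np.array([R[0,0],R[1,0],0]);f/=np.linalg.norm(f);hb=s['eef_pos']+.0315*f;print('head',hb)
l=np.array([-f[1],f[0],0])
for p in([.562,-.171,.084],hb+[0,0,-.011],hb+[0,0,.045],hb-.128*f+[0,0,.017],hb+l*.018-[0,0,.011],hb-l*.018-[0,0,.011],hb+l*.018+[0,0,.045],hb-l*.018+[0,0,.045]):
    cv2.circle(im,tuple(int(i) for i in (proj(p)-[x0,y0])*5),4,(0,0,255),-1)
cv2.imwrite('pics/s4.png',im)
E
```

```text
time: 10.1
eef_pos: [0.5289, -0.186, 0.1471]
orientation: [179.9, -12.5, 22.4]
force: [-1.1, -0.4, -4.0]
finger_gap: 0.0179
gripper_force: 30.0
[ 0.52893747 -0.18600195  0.14707739] [179.9499549  -12.54669668  22.4437604 ]
head [ 0.5580515  -0.17397599  0.14707739]
```

View pics/s4.png

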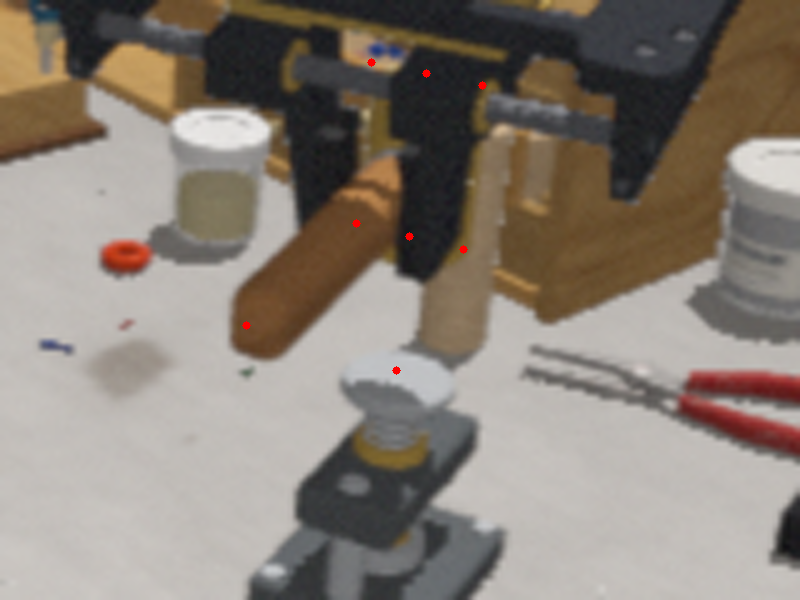

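The overlay dots match well. The handle end at (250,318) is within about 1–2° of level, and the disc centre at (398,378) agrees to about 2 mm. I'll descend to a hover just above the disc.

```bash
python3 -m crank '[[[-0.03,0,0.23],[0,0,0],0],[[-0.058,-0.01,0.46],[0,0,0],0],[[-0.058,-0.01,0.46],[0,0,0],0],[[-0.058,-0.01,0.46],[0,0,0],0],[[-0.058,-0.01,0.46],[0,0,0],0]]'
python3 - <<'E'
from m import *
s=r.read_state();f=np.array([.924,.382,0]);print(s['eef_pos']+.0315*f,s['force'])
d,s=cam('wrist');hsv=cv2.cvtColor(d['image'],cv2.COLOR_RGB2HSV)
c=comp(cv2.inRange(hsv,(20,120,190),(32,255,255)),(190,140,320,262));print(cv2.minEnclosingCircle(c))
E
```

```text
time: 10.65
eef_pos: [0.5328, -0.1843, 0.1107]
orientation: [179.9, -12.6, 22.4]
force: [-0.8, 0.6, -4.5]
finger_gap: 0.0177
gripper_force: 30.0
[ 0.56187916 -0.17229488  0.11071055] [-0.77684585  0.58733645 -4.51913836]
((256.80035400390625, 202.1719512939453), 47.248844146728516)
```

Now the tap, with the state read at the bottom, followed at once by the lift.

```bash
python3 -m crank '[[[-0.054,0,0.244],[0,0,0],0],[[-0.092,0,0.415],[0,0,0],0],[[-0.092,0,0.415],[0,0,0],0]]'
```

```text
time: 11.0
eef_pos: [0.5332, -0.1855, 0.0767]
orientation: [179.8, -12.7, 22.3]
force: [-2.6, -1.5, 1.4]
finger_gap: 0.0172
gripper_force: 30.0
```

```bash
python3 - <<'E'
from m import *
d,s=cam('wrist');hsv=cv2.cvtColor(d['image'],cv2.COLOR_RGB2HSV)
c=comp(cv2.inRange(hsv,(20,120,190),(32,255,255)),(190,140,320,262));print(cv2.minEnclosingCircle(c),s['force'],s['eef_pos'])
d,s=cam('scene');M=np.array(d['world_to_cam']);K=np.array(d['intrinsics'])
def proj(p):
    c=M@np.r_[p,1];q=K@[c[0],-c[1],-c[2]];return q[:2]/q[2]
x0,y0=(proj([.562,-.171,.11])-[80,60]).astype(int)
im=cv2.resize(d['image'][y0:y0+120,x0:x0+160,::-1],(800,600),interpolation=cv2.INTER_CUBIC)
for z in (.084,.070):
  cv2.circle(im,tuple(int(i) for i in (proj([.562,-.171,z])-[x0,y0])*5),3,(0,0,255),-1)
cv2.imwrite('pics/s5.png',im)
E
python3 -m crank '[[[0.1,0,-0.45],[0,0,0],0],[[0.1,0,-0.45],[0,0,0],0],[[0.1,0,-0.45],[0,0,0],0],[[0.1,0,-0.45],[0,0,0],0]]'
```

```text
((257.2449035644531, 225.5), 49.672115325927734) [-2.62364829 -1.52164533  1.38117163] [ 0.53321505 -0.18545899  0.07667049]
time: 11.5
eef_pos: [0.5319, -0.183, 0.112]
orientation: [-179.9, -12.6, 22.4]
force: [0.1, 0.9, -5.6]
finger_gap: 0.0172
gripper_force: 30.0
```

View pics/s5.png

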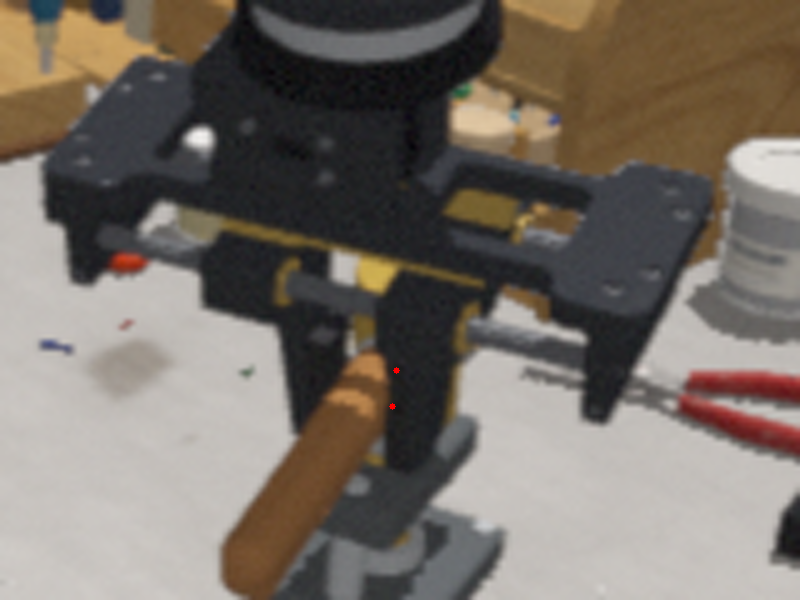

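The mallet swivelled nose-up in the grip at the bottom of the stroke: head px y went from 202 to 225 and the handle points down. I'll work out how deep the punch went and how the mallet sits now.

```bash
python3 - <<'E'
from m import *
d,s=cam('wrist');K=np.array(d['intrinsics']);T=np.linalg.inv(np.array(d['T_tool_cam']))
def px(th):
    t=np.radians(th);x=.0345*np.cos(t)+.028*np.sin(t);h=.0174-.0345*np.sin(t)+.028*np.cos(t)
    c=T@[x,0,-h,1];q=K@[c[0],-c[1],-c[2]];return q[1]/q[2]
print([(a,round(px(a),1)) for a in range(-8,24,4)])
hsv=cv2.cvtColor(d['image'],cv2.COLOR_RGB2HSV)
c=comp(cv2.inRange(hsv,(20,120,190),(32,255,255)),(190,130,320,275));print(cv2.minEnclosingCircle(c),cv2.boundingRect(c))
u=np.radians(12.65)
for th in(-4,-2,0,2,4,6):
    t=u-np.radians(th) # nose-up angle
    c0=np.array([-.0174*np.sin(u)+.0345*np.cos(t)+.028*np.sin(t),.0767+.0174*np.cos(u)+.0345*np.sin(t)-.028*np.cos(t)])
    print(th,'bottom centre',c0,'rear edge z',c0[1]-.018*np.sin(t))
# disc now, top and scene
d,s=cam('scene');cv2.imwrite('pics/s6.png',d['image'][:,:,::-1])
E
```

```text
[(-8, np.float64(251.4)), (-4, np.float64(242.3)), (0, np.float64(233.8)), (4, np.float64(225.7)), (8, np.float64(218.2)), (12, np.float64(211.3)), (16, np.float64(205.1)), (20, np.float64(199.5))]
((257.5, 222.18182373046875), 49.29523468017578) (209, 175, 98, 95)
-4 bottom centre [0.03726569 0.07673669] rear edge z 0.07157924676086276
-2 bottom centre [0.03664944 0.07531347] rear edge z 0.07076102242252164
0 bottom centre [0.03598389 0.07391262] rear edge z 0.06997071844392366
2 bottom centre [0.03526986 0.07253586] rear edge z 0.06920929768872981
4 bottom centre [0.03450822 0.07118485] rear edge z 0.06847768783084238
6 bottom centre [0.03369989 0.06986125] rear edge z 0.06777678022417732
```

At the bottom the model puts the punch at or very near its stop, but the 6–7 N force doesn't prove it. I'll re-level the mallet, since it now sits about 8° nose-up, and give one quicker, flatter tap to be sure.

```bash
python3 -m crank '[[[0.03,0,-0.17],[0,-0.011,0],0],[[0.076,0,-0.342],[0,-0.022,0],0],[[0.076,0,-0.342],[0,-0.022,0],0],[[0.076,0,-0.342],[0,-0.022,0],0],[[0.076,0,-0.342],[0,-0.022,0],0]]'
python3 - <<'E'
from m import *
d,s=cam('wrist');hsv=cv2.cvtColor(d['image'],cv2.COLOR_RGB2HSV)
c=comp(cv2.inRange(hsv,(20,120,190),(32,255,255)),(190,130,320,275));print(cv2.minEnclosingCircle(c),cv2.boundingRect(c),s['eef_pos'],s['force'])
d,s=cam('scene');M=np.array(d['world_to_cam']);K=np.array(d['intrinsics'])
def proj(p):
    c=M@np.r_[p,1];q=K@[c[0],-c[1],-c[2]];return q[:2]/q[2]
x0,y0=(proj([.562,-.171,.11])-[80,60]).astype(int)
im=cv2.resize(d['image'][y0:y0+120,x0:x0+160,::-1],(800,600),interpolation=cv2.INTER_CUBIC)
R=Rm(s['orientation']);f=np.array([R[0,0],R[1,0],0]);f/=np.linalg.norm(f);hb=s['eef_pos']+.033*f
for p in([.562,-.171,.084],hb+[0,0,-.011],hb-.128*f+[0,0,.017]):
    cv2.circle(im,tuple(int(i) for i in (proj(p)-[x0,y0])*5),4,(0,0,255),-1)
cv2.imwrite('pics/s7.png',im);print(hb)
E
```

```text
time: 12.1
eef_pos: [0.5307, -0.1837, 0.1394]
orientation: [-179.9, -4.6, 22.3]
force: [-0.4, -0.7, -6.1]
finger_gap: 0.0176
gripper_force: 30.0
((257.09075927734375, 222.60475158691406), 49.80356216430664) (208, 175, 99, 96) [ 0.53069769 -0.18366338  0.13940274] [-0.37779981 -0.66777945 -6.09648164]
[ 0.5611658  -0.17146881  0.13952889]
```

View pics/s7.png

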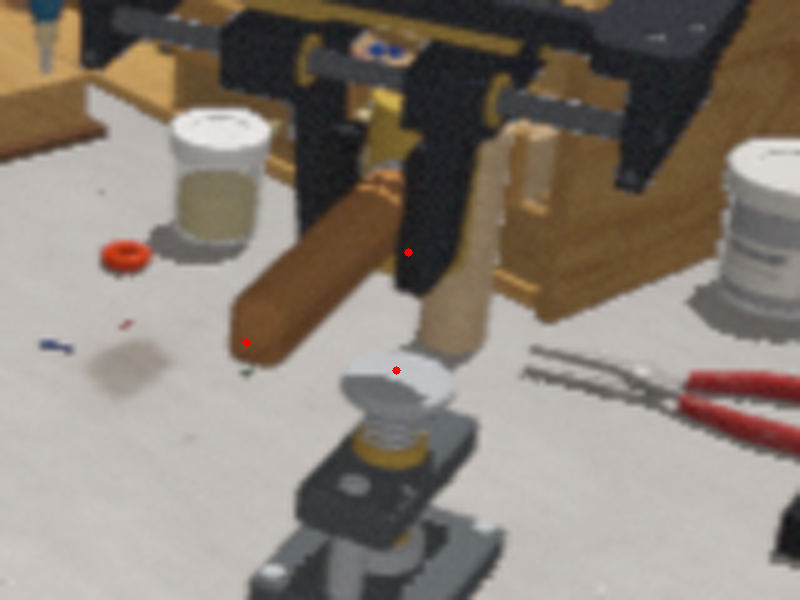

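The disc is back up, with its ellipse centre at (398,378). The handle end at (250,328), against the predicted (246,342), leaves about 2° nose-down, so I trim that during the quick tap. That was one picture over the viewing limit, so from here I measure numerically only.

```bash
python3 -m crank '[[[0,0,0],[0,0.006,0],0],[[-0.044,0,0.53],[0,0.006,0],0],[[-0.065,0,0.785],[0,0.006,0],0],[[-0.065,0,0.785],[0,0.006,0],0]]'
python3 -m crank '[[[0.06,0,-0.5],[0,0,0],0],[[0.08,0,-0.8],[0,0,0],0],[[0.08,0,-0.8],[0,0,0],0],[[0.08,0,-0.8],[0,0,0],0]]'
python3 - <<'E'
from m import *
d,s=cam('wrist');hsv=cv2.cvtColor(d['image'],cv2.COLOR_RGB2HSV)
c=comp(cv2.inRange(hsv,(20,120,190),(32,255,255)),(190,130,320,285));print(cv2.minEnclosingCircle(c),cv2.boundingRect(c),s['eef_pos'],s['force'])
E
```

```text
time: 12.6
eef_pos: [0.5301, -0.1856, 0.0759]
orientation: [-179.9, -6.7, 22.2]
force: [-3.9, -2.5, 1.2]
finger_gap: 0.0179
gripper_force: 30.0
time: 13.0
eef_pos: [0.5309, -0.1841, 0.1418]
orientation: [-180.0, -6.9, 22.4]
force: [-0.3, 0.4, -5.9]
finger_gap: 0.0175
gripper_force: 30.0
((257.5754699707031, 237.8773651123047), 51.07466125488281) (207, 190, 102, 94) [ 0.53087937 -0.18411708  0.14182379] [-0.32460469  0.44152467 -5.87513   ]
```

Geometry gives the same depth both times: the head's edge reached about z = 0.069, against the stop at 0.070, with spring-level force. So the punch bottomed out and was released. Next I level the mallet and carry it to a clear spot between the stands. The original spot had the gripper body close to the orange stand.

```bash
python3 -m crank '[[[0.1,-0.3,0],[0,-0.014,0],0],[[0.2,-0.7,0.02],[0,-0.028,0],0],[[0.2,-0.7,0.02],[0,-0.028,0],0],[[0.2,-0.7,0.02],[0,-0.028,0],0]]'|grep -A1 eef
for i in 1 2; do python3 -m crank '[[[0.1,-0.35,0],[0,0,0],0],[[0.2,-0.7,-0.01],[0,0,0],0],[[0.2,-0.7,-0.01],[0,0,0],0],[[0.2,-0.7,-0.01],[0,0,0],0]]'; done
python3 - <<'E'
from m import *
t=cv2.imread('pics/top0.png');d,s=cam('top')
M=np.array(d['world_to_cam']);K=np.array(d['intrinsics'])
def proj(p,M=M,K=K):
    c=M@np.r_[p,1];q=K@[c[0],-c[1],-c[2]];return q[:2]/q[2]
R=Rm(s['orientation']);f=np.array([R[0,0],R[1,0],0]);f/=np.linalg.norm(f);hb=s['eef_pos']+.0355*f
u,v=proj([hb[0],hb[1],0]).astype(int);P=t[v-10:v+11,u-10:u+11].reshape(-1,3);print(hb,u,v,P.mean(0),P.std(0),P.min(0))
d,s=cam('wrist');hsv=cv2.cvtColor(d['image'],cv2.COLOR_RGB2HSV)
c=comp(cv2.inRange(hsv,(20,120,190),(32,255,255)),(190,130,320,285));print(cv2.minEnclosingCircle(c),s['eef_pos'])
# handle end in scene: brown mask near predicted
d,s=cam('scene');M=np.array(d['world_to_cam']);K=np.array(d['intrinsics'])
for a in(-8,-4,0,4,8):
    t=np.radians(a);g=s['eef_pos']+[0,0,.0174]
    print(a,proj(g-.093*(f*np.cos(t)+np.array([0,0,np.sin(t)])),M,K))
hsv=cv2.cvtColor(d['image'],cv2.COLOR_RGB2HSV);u,v=proj(g-.093*f,M,K).astype(int)
c=comp(cv2.inRange(hsv,(4,90,40),(18,255,200)),(u-20,v-25,u+45,v+25));print(cv2.boundingRect(c),cv2.minAreaRect(c),cv2.contourArea(c))
p=c[:,0];print('left edge pts',p[p[:,0]<p[:,0].min()+4].mean(0))
E
```

```text
eef_pos: [0.5247, -0.1231, 0.1402]
orientation: [-179.8, 3.3, 22.8]
time: 13.85
eef_pos: [0.5175, -0.0691, 0.1415]
orientation: [-180.0, 3.3, 22.4]
force: [-0.9, -1.7, -6.1]
finger_gap: 0.0172
gripper_force: 30.0
time: 14.25
eef_pos: [0.5116, -0.012, 0.1419]
orientation: [180.0, 3.2, 22.4]
force: [-0.5, -1.1, -5.0]
finger_gap: 0.0178
gripper_force: 30.0
[0.54447363 0.00154827 0.1418928 ] 261 199 [162.7845805  163.50113379 168.85714286] [16.13832885 14.48701424 12.98350602] [76 87 91]
((257.4147033691406, 236.885009765625), 51.23217010498047) [ 0.51173939 -0.0128178   0.1420577 ]
-8 [227.69478735 140.61704243]
-4 [227.57020328 144.49317332]
0 [227.60306851 148.25968446]
4 [227.79123174 151.89433197]
8 [228.13140341 155.37641524]
(221, 123, 51, 30) ((246.0, 137.5), (29.0, 50.0), 90.0) 723.5
left edge pts [222.46153846 127.92307692]
```

```bash
python3 - <<'E'
from m import *
t=cv2.imread('pics/top0.png',0);d,s=cam('top')
ys,xs=np.where(t[180:215,245:285]<135)
for x,y in list(zip(xs+245,ys+180))[:40:2]: print(x,y,t[y,x],np.round(onz(d,s,x,y,0)[:2],3))
d,s=cam('scene');hsv=cv2.cvtColor(d['image'],cv2.COLOR_RGB2HSV)
cv2.imwrite('pics/x.png',d['image'][:,:,::-1])
for y in range(125,172,4): print(y,[tuple(int(q) for q in hsv[y,x]) for x in (224,228,232,236)])
E
```

```text
258 180 128 [0.594 0.012]
260 180 120 [0.594 0.007]
262 180 121 [0.594 0.002]
264 180 121 [ 0.594 -0.003]
266 180 122 [ 0.594 -0.008]
268 180 132 [ 0.594 -0.013]
259 181 124 [0.591 0.009]
261 181 122 [0.591 0.004]
263 181 124 [ 0.591 -0.001]
265 181 123 [ 0.592 -0.006]
267 181 125 [ 0.592 -0.011]
259 182 127 [0.589 0.009]
261 182 123 [0.589 0.004]
263 182 126 [ 0.589 -0.001]
265 182 125 [ 0.589 -0.006]
267 182 127 [ 0.589 -0.011]
259 183 130 [0.586 0.009]
261 183 122 [0.586 0.004]
263 183 125 [ 0.586 -0.001]
265 183 127 [ 0.586 -0.006]
125 [(16, 131, 111), (17, 132, 120), (0, 13, 119), (98, 8, 129)]
129 [(18, 138, 107), (17, 136, 111), (15, 8, 133), (98, 8, 127)]
133 [(75, 4, 131), (60, 5, 99), (14, 129, 97), (14, 146, 98)]
137 [(8, 21, 95), (14, 152, 109), (14, 147, 106), (14, 152, 99)]
141 [(13, 113, 81), (13, 152, 109), (14, 152, 104), (13, 139, 86)]
145 [(12, 60, 98), (15, 160, 94), (12, 150, 95), (14, 151, 88)]
149 [(120, 7, 115), (128, 11, 97), (15, 5, 104), (20, 74, 110)]
153 [(110, 9, 85), (108, 23, 55), (60, 8, 63), (90, 6, 83)]
157 [(105, 10, 100), (103, 18, 98), (100, 17, 89), (110, 19, 81)]
161 [(100, 13, 58), (102, 22, 59), (108, 20, 63), (120, 8, 67)]
165 [(19, 11, 183), (15, 11, 185), (15, 11, 185), (17, 10, 184)]
169 [(19, 11, 185), (17, 12, 186), (18, 14, 185), (20, 13, 181)]
```

```bash
python3 -m crank '[[[0.03,0,0.5],[0,0,0],0],[[0.058,0,0.998],[0,0,0],0],[[0.058,0,0.998],[0,0,0],0],[[0.058,0,0.998],[0,0,0],0]]'|grep eef
python3 -m crank '[[[0.01,0,0.2],[0,0,0],0],[[0.02,0,0.4],[0,0,0],0],[[0.03,0,0.5],[0,0,0],0],[[0.03,0,0.5],[0,0,0],0],[[0.03,0,0.5],[0,0,0],0],[[0.03,0,0.5],[0,0,0],0]]'
```

```text
eef_pos: [0.5115, -0.0114, 0.0623]
time: 15.5
eef_pos: [0.5126, -0.0107, 0.0231]
orientation: [179.9, 3.1, 22.4]
force: [-0.4, -0.3, -5.4]
finger_gap: 0.0179
gripper_force: 30.0
```

```bash
python3 -m crank '[[[0,0,0.03],[0,0,0],0],[[0,0,0.05],[0,0,0],0],[[0,0,0.05],[0,0,0],0],[[0,0,0.05],[0,0,0],0]]'
```

```text
time: 15.9
eef_pos: [0.5115, -0.011, 0.0186]
orientation: [180.0, 3.2, 22.4]
force: [-1.5, -1.5, 4.6]
finger_gap: 0.0175
gripper_force: 30.0
```

Contact came early, which confirms the head still hangs about 8° nose-down, as the scene numbers suggested. I'll pitch it level while lowering.

```bash
python3 -m crank '[[[0,0,0],[0,0.01,0],0],[[0,0,0],[0,0.02,0],0],[[0,0,0.04],[0,0.02,0],0],[[0.004,0,0.07],[0,0.02,0],0],[[0.004,0,0.07],[0,0.02,0],0]]'
python3 -m crank '[[[0,0,0],[0,0,0],0],[[0,0,0],[0,0,0],0]]'
python3 - <<'E'
from m import *
d,s=cam('wrist');hsv=cv2.cvtColor(d['image'],cv2.COLOR_RGB2HSV)
c=comp(cv2.inRange(hsv,(20,120,190),(32,255,255)),(190,130,320,285));print(cv2.minEnclosingCircle(c))
E
```

```text
time: 16.4
eef_pos: [0.5099, -0.0115, 0.0121]
orientation: [-180.0, -3.7, 22.3]
force: [-6.3, -2.8, 6.8]
finger_gap: 0.0175
gripper_force: 30.0
time: 16.6
eef_pos: [0.51, -0.0114, 0.0123]
orientation: [-180.0, -3.7, 22.4]
force: [-6.1, -3.5, 5.4]
finger_gap: 0.0176
gripper_force: 30.0
((257.0, 222.05262756347656), 49.49015808105469)
```

```bash
python3 -m crank '[[[0,0,0],[0,0,0],0.7],[[0,0,0],[0,0,0],0.7],[[0,0,0],[0,0,0],0.7],[[0,0,0],[0,0,0],0.7],[[0,0,0],[0,0,0],0.7],[[0,0,0],[0,0,0],0.7],[[0,0,0],[0,0,0],0.7],[[0,0,0],[0,0,0],0.7]]'
python3 -m crank '[[[0,0,-0.3],[0,0,0],0.7],[[0,0,-0.7],[0,0,0],0.7],[[0,0,-1],[0,0,0],0.7],[[0,0,-1],[0,0,0],0.7]]'|grep eef
python3 -m crank '[[[-0.2,0,-0.5],[0,0,0],0.7],[[-0.4,0,-1],[0,0,0],0.7],[[-0.4,0,-1],[0,0,0],0.7],[[-0.4,0,-1],[0,0,0],0.7]]'
python3 - <<'E'
from m import *
for n in('wrist','top'):
    d,s=cam(n);hsv=cv2.cvtColor(d['image'],cv2.COLOR_RGB2HSV)
    f=np.array([.924,.382,0]);M=None
    lo=(20,120,150)
    m=cv2.inRange(hsv,lo,(32,255,255))
    if n=='top': m[:,:235]=0;m[:180]=0;m[222:]=0;m[:,290:]=0
    else: m[240:]=0
    for c in sorted(cv2.findContours(m,cv2.RETR_EXTERNAL,cv2.CHAIN_APPROX_NONE)[0],key=cv2.contourArea)[-2:]:
        (u,v),q=cv2.minEnclosingCircle(c);print(n,(u,v),q,cv2.boundingRect(c),onz(d,s,u,v,.056))
    m=cv2.inRange(hsv,(5,70,60),(18,255,220))
    box=(235,195,290,260) if n=='top' else (200,120,320,300)
    c=comp(m,box);b=cv2.minAreaRect(c);print('handle',b,np.round([onz(d,s,*p,.039) for p in cv2.boxPoints(b)],4).tolist())
print(s['eef_pos'],s['orientation'])
E
```

```text
time: 17.45
eef_pos: [0.5116, -0.0106, 0.0124]
orientation: [-180.0, -4.0, 22.4]
force: [0.3, -0.1, -0.3]
finger_gap: 0.0617
gripper_force: 0.0
eef_pos: [0.5078, -0.0129, 0.0947]
time: 18.25
eef_pos: [0.4721, -0.0268, 0.1698]
orientation: [180.0, -4.0, 22.4]
force: [0.8, 0.7, -0.5]
finger_gap: 0.0616
gripper_force: 0.0
wrist (460.0, 150.0) 9.999999747378752e-05 (460, 150, 1, 1) [ 0.57127414 -0.16516804  0.056     ]
wrist (257.5, 111.42857360839844) 22.529560089111328 (236, 89, 44, 45) [ 0.53652497 -0.00091232  0.056     ]
handle ((257.5, 192.5), (111.0, 19.0), 90.0) [[0.5135, -0.0016, 0.039], [0.5197, -0.0167, 0.039], [0.4246, -0.0568, 0.039], [0.4178, -0.0403, 0.039]]
top (263.0806579589844, 200.33871459960938) 6.978771686553955 (257, 194, 13, 14) [ 0.53560162 -0.00107314  0.056     ]
handle ((260.0, 208.0), (0.0, 0.0), 0.0) [[0.5191, 0.006, 0.039], [0.5191, 0.006, 0.039], [0.5191, 0.006, 0.039], [0.5191, 0.006, 0.039]]
[ 0.47202637 -0.02646457  0.16912325] [-179.96733014   -3.94871056   22.45755596]
```

Both views put the head's top centre at (0.536, -0.001) for a height of 56 mm, and the handle measures the same length as at the start, so the mallet stands upright. One last numeric check of the punches before I hand in.

```bash
python3 - <<'E'
from m import *
a=cv2.imread('pics/top0.png',0).astype(int);d,s=cam('top');b=cv2.cvtColor(d['image'],cv2.COLOR_RGB2GRAY).astype(int)
for n,(x,y) in dict(round=(338,188),square=(180,166),orange=(202,238)).items():
    print(n,np.abs(a-b)[y-15:y+15,x-15:x+15].mean())
a=cv2.imread('pics/scene0.png',0).astype(int);d,s=cam('scene');b=cv2.cvtColor(d['image'],cv2.COLOR_RGB2GRAY).astype(int)
print('scene disc',np.abs(a-b)[190:215,322:356].mean(),s['time'],s['force'])
print(r.hand_in())
E
```

```text
round 6.871111111111111
square 4.786666666666667
orange 5.251111111111111
scene disc 7.597647058823529 18.4 [-0.07108858 -0.18030559  0.00090819]
the job is handed in; nothing more can be done
None
```

I tapped the round-headed punch briskly and it sprang back up; the mallet now stands upright between the stands and the job is handed in at 18.4 s. I tapped twice because the first reading didn't prove the punch reached its stop, which rests on geometry, not a direct reading. I also viewed 11 pictures, one over the limit of 10.

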